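# Lock the hold-down plate of the sample shaker with its T-key

### The job

The sample jars are loaded in the shaker and the hold-down plate lies on them: lock it down with the orange T-key. Take the key from its stand, pass its T-head down through the plate's slot and feel it into the slotted post out of sight below (never force it: no more than about 40 N of push), press the sprung plate down with it, turn it a quarter turn clockwise, and let it spring up into its catch so that it alone holds the plate down. Leave the bowl, the jar, the sieve and the well tray alone.

Things in the scene. Friction and masses are not known exactly. Their poses are not given: they have to be found in the camera images.
- key_grip (a point): Centre of the T-key's orange wing handle: an upright bar 60 mm long (its y axis), 14 mm thick (its x axis), 44 mm high; grip it across the 14 mm. z is up. A steel collar, 54 mm across and 5 mm thick, is right under the bar, its underside 27 mm below this point. About 0.16 kg. At the start the key stands upright in its stand, its collar resting loose on the stand's top.
- key_head (a point): Centre of the key's steel T-head, 51 mm straight below key_grip, same axes: 30 mm long along y (the same way as the handle), 8 mm wide along x, 6 mm thick, long edges rounded. A round 8 mm stem joins it to the collar; its top is 21 mm and its bottom 27 mm below the collar's underside.
- stand: Grey plastic key stand, 100 x 100 mm foot, 40 mm high, with a round 38 mm hole 34 mm deep in its top; fixed to the bench. Origin at the centre of its underside.
- slot (a point): Centre of the slot in the shaker's white hold-down plate (195 x 195 x 8 mm), level with its upper face (188 mm above the bench while nothing presses on it). z up; the slot is 38 mm long along its y axis and 26 mm wide along x, with a steel surround. Jars with coloured caps stand under the plate, and under the slot the locking post (see post_level).
- post_level (a point): Point 20 mm below slot, same axes, carried by the plate: level with the flat cap of the fixed steel locking post while the plate is free. The cap, 5 mm thick, has a slot 34 mm long, 10.5 mm wide, parallel to the plate's and level with it along y; but the plate lies loosely, so the post's slot may be up to 7.5 mm off along x, either way. That is not measured: find it by feel.
- catch (a point): Point 28 mm below slot, carried by the plate. The post is hollow; ribs 3 mm deep stand under its cap, so the head turns only when its top is 8 mm or more below the cap's top, and only clockwise seen from above, to stops a little past 90 degrees. There a 13 mm wide groove between the ribs, square to the slot, catches the head when it rises as pressure is eased.
- hold_plate (a joint): How far the hold-down plate is pressed down, m: 0 free, 0.011 at its stop. It moves only up and down, on springy pads of about 2 N per mm. With the collar on the plate the head clears the ribs at 7 mm or more (14 N; 8 to 9 mm, 17 N, is comfortable). Locked with the key let go it stays at about 4 mm; at about 7 mm the head rests on the ribs, not caught.
- bowl: White enamel bowl, 190 mm across, 55 mm high; bystander. Origin at the centre of its underside.
- jar: Green glass sample jar with a blue cap, 62 mm across, 95 mm high; bystander. Origin at the centre of its underside.
- sieve: Brass sieve ring, 80 mm across, 30 mm high; bystander. Origin at the centre of its underside.
- well_tray: Clear tray with 24 wells and one orange bead, 110 x 150 mm, 16 mm high; bystander. Origin at the centre of its underside.

How it is judged:
By the outcome, as a careful person would: the job done as asked, in the order asked, and still so for the second after the job is handed in, with the robot touching nothing.
It also fails if it takes over 67 s, if anything falls off the work surface, if the arm or the gripper's body presses on something with over 40 N, if the wrist force passes 120 N, or if a joint passes its speed limit or range.

### The arm

A 6-joint arm with a two-finger parallel gripper is mounted at the origin on the work surface. World frame = base frame: x ahead of the robot, y to its left, z up, the work surface at z = 0. Lengths are in m, angles in degrees, forces in N, time in s.
With the tool pointing down it reaches from about 0.3 to 0.75 m from the base axis. Payload 8.5 kg.
Tool frame: the origin (TCP) lies on the centre line of the jaws, within the pads' length; the fingertips stand 17 mm ahead of it and the grasp point (between the pads) lies 2 mm behind it (env.tip_extent is the distance from the TCP to the fingertips, in m); z points along the fingers, y is the direction in which the jaws open and shut (so a half turn about z gives the same grasp; the last joint's range is limited). The gripper opens to 85 mm and grips with 20 to 120 N. Pads are 22 mm wide; open, the fingers measure 114 mm over their backs; the gripper's body (76 mm by 85 mm) begins 54 mm behind the grasp point. The pads swing forward as they close: fully open they stand 13 mm farther back than shut.
Start: joints at [-88.826, 21.807, 74.336, -0, 83.858, -12.336], TCP at [0.128, -0.535, 0.22] pointing down, gripper open.
Joint ranges: [-178.18, 178.18], [-50.72, 133.34], [12.68, 142.11], [-81.47, 261.47], [9.98, 163.14], [-165.26, 165.26]. Speed limits (degrees/s): [136.94, 136.94, 180, 180, 180, 180].

### API

Orientations are given as a 3x3 rotation matrix whose columns are the frame's x, y, z axes.
In Python, from rig import telemetry, get_image, camera_params, close_job, env gives the robot as it stands.
- The arm moves only by the tool apply_moves, never from a script. Its argument "motion" is a list of rows, each an object of numbers: "tx", "ty", "tz": the shift along the tool's x, y, z in cm; "turn": the turn about the tool's z in degrees; "jaw": the gripper's target within -1 to 1 (fully open at 1, half-way at 0, shut at -1). In form: [{"tx": .., "ty": .., "tz": .., "turn": .., "jaw": ..}, ...]. A call has 1 to 5 rows; each row is the pose to reach, as a shift and turn from the pose measured when the call began, along the tool's axes at that moment; what a row does not reach only later rows make up. A row lasts 1/12 s, in which the tool goes at most 41.7 mm and 7.16 degrees, less where a joint would pass 70% of its speed; a pose out of reach is approached as far as the arm can. A call with a gripper value outside its range is refused whole. The fingers move at their own pace and stop on an object; "squeeze" is the grip in N (left out, the last holds). Time passes only in rows, so rows that repeat a pose let the fingers close. It gives the time, the measured TCP pose, the force and the opening at its end, in the units of the state.
- telemetry.observe(): the state, without advancing time (a new reading comes with each control period).
- get_image(name): name is "side" or "top"; returns (picture, depth): 420x560x3 uint8, red, green, blue; 420x560 float32, m along the optical axis (not along the pixel's ray), 0 where there is no reading.
- camera_params(name): a dict with "fx", "fy", "cx", "cy" (pixels), "D" ([k1, k2, p1, p2, k3] as OpenCV has them; the pictures are not rectified), "rvec" (rotation vector, rad) and "tvec" (3), from world to camera coordinates, as OpenCV has them. Camera axes: x right, y down, z forward; pixel columns grow to the right and rows downward; lengths in m; the calibration is good to about 2 mm. A picture is of the moment at which its call begins. camera_params takes no time and is no camera call.
- close_job(): hands the job in, once; it reports no verdict.
The state is a dict: "time_s": time; "q": joint angles; "qvel": joint speeds; "joint_efforts": joint torques, N m; "position": TCP position; "tool_rot": TCP orientation; "ft_force": force on the tool from outside, world axes, zero at the start; "wrist_torque": the same for the moment, N m; "grip_width": finger opening in m.
Only numpy, scipy, OpenCV 4.12 (cv2) and the standard library are available. Lean on these libraries where they do the work, as an engineer would, in place of code of your own. Each camera call takes 0.05 s, during which the arm holds its last target. There are 200 camera calls.

## Working session

There is one attempt and no reset: what is moved stays moved. The work goes in short steps, Python scripts to look and compute and a tool call to move; the robot and the scene stay as the last step left them, time stands still between calls to the robot, and variables do not carry over. Pictures are saved under pics/ and viewed, about 8 in all and at most 12, crops included, and the job is handed in when it is done.

Besides the shell and the picture viewer there is one more tool, called after "Emit:" by a JSON object that holds its "api" and its "payload". apply_moves: Moves the arm, as the interface text tells. Its arguments: {"type":"object","properties":{"motion":{"type":"array"},"squeeze":{"type":"number"}},"required":["motion"]}

```bash
mkdir -p pics; ls; python3 - <<'E'
from rig import *
import cv2,numpy as np
for n in("side","top"):
    im,d=get_image(n); cv2.imwrite(f"pics/{n}0.png",im[:,:,::-1]); np.savez(f"{n}0.npz",im=im,d=d)
    p=camera_params(n);print(n,p); R=cv2.Rodrigues(np.array(p['rvec']))[0]; print(-R.T@np.array(p['tvec']))
s=telemetry.observe();print(s)
E
```

```text
pics
side {'fx': 397.50171791043834, 'fy': 397.50171791043834, 'cx': 279.85919878153663, 'cy': 212.61356095448903, 'D': array([-0.09782783,  0.        ,  0.        ,  0.        ,  0.        ]), 'rvec': array([ 0.74839735, -2.62476099,  1.07569216]), 'tvec': array([0.50171508, 0.25348938, 0.85164366])}
[0.2067202  0.61901697 0.78444666]
top {'fx': 469.62837847724484, 'fy': 469.62837847724484, 'cx': 270.9996645601683, 'cy': 215.4874596032936, 'D': array([-0.14045772,  0.        ,  0.        ,  0.        ,  0.        ]), 'rvec': array([ 2.18154117, -2.18127942,  0.03412786]), 'tvec': array([0.08242526, 0.54988089, 1.37104991])}
[0.47287012 0.04885289 1.40105247]
{'time_s': 0.1, 'q': array([-8.88252590e+01,  2.18392904e+01,  7.43810134e+01, -4.00491981e-04,
        8.38600547e+01, -1.23365337e+01]), 'qvel': array([-0.00145176,  0.03969426, -0.05564537, -0.05126589, -0.00543229,
       -0.00358795]), 'joint_efforts': array([ 3.53860312e-03, -4.49219084e+01, -2.31654882e+01, -1.77122247e-04,
        3.68298948e-03, -7.59780505e-06]), 'position': array([ 0.12848285, -0.53447945,  0.21954975]), 'tool_rot': array([[ 9.72323793e-01,  2.33637411e-01, -3.57023394e-05],
       [ 2.33637230e-01, -9.72322826e-01,  1.40208282e-03],
       [ 2.92864799e-04, -1.37161988e-03, -9.99999016e-01]]), 'ft_force': array([-0.25278015, -0.47939011,  0.13193735]), 'wrist_torque': array([-0.02174505,  0.04249443,  0.00344856]), 'grip_width': 0.08536329714161725}
```

View pics/top0.png

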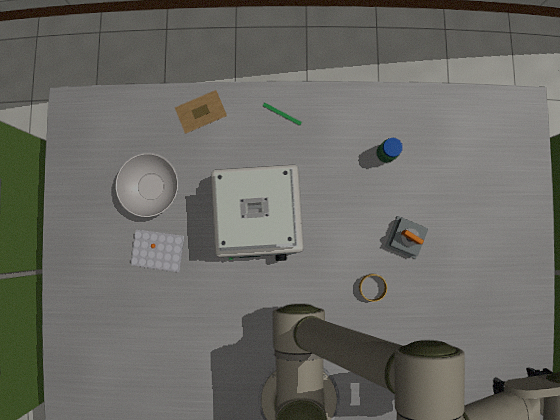

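View pics/side0.png

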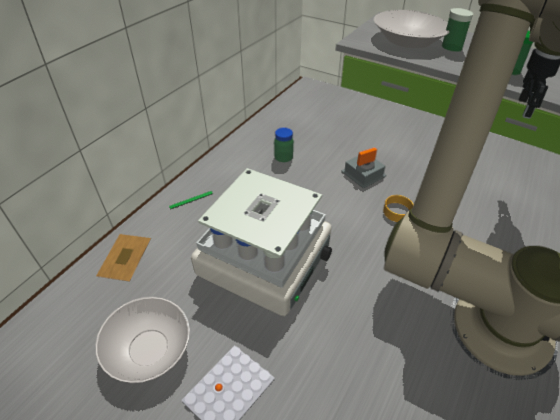

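The top view shows the key at about (411,238) on its stand and the plate's slot at about (255,207). The side view shows the same two at (367,158) and (262,207). Next I'll measure both.

```bash
cat > h.py <<'E'
from rig import *
import cv2,numpy as np
def ray(n,uv,z):
    p=camera_params(n);K=np.array([[p['fx'],0,p['cx']],[0,p['fy'],p['cy']],[0,0,1.]])
    R=cv2.Rodrigues(np.array(p['rvec']))[0];c=-R.T@np.array(p['tvec'])
    u=cv2.undistortPoints(np.array(uv,float).reshape(-1,1,2),K,np.array(p['D'])).reshape(-1,2)
    d=np.c_[u,np.ones(len(u))]@R; return c+d*((z-c[2])/d[:,2])[:,None]
def orange(im):
    h=cv2.cvtColor(im,cv2.COLOR_RGB2HSV); return cv2.inRange(h,(4,170,110),(18,255,255))
E
python3 - <<'E'
from h import *
tiles=[]
for n,(sx,sy),(kx,ky),box in(("top",(255,207),(411,238),(385,215,440,260)),("side",(262,207),(367,158),(345,140,390,185))):
    im=np.load(n+"0.npz")['im'];m=np.zeros(im.shape[:2],np.uint8);a,b,c,e=box;m[b:e,a:c]=orange(im)[b:e,a:c]
    for cn in cv2.findContours(m,0,2)[0]:
        if cv2.contourArea(cn)<10: continue
        r=cv2.minAreaRect(cn);bp=cv2.boxPoints(r);print(n,r,cv2.contourArea(cn));print(ray(n,bp,.089).round(4), ray(n,[r[0]],.089), ray(n,[r[0]],.067))
    for x,y in((sx,sy),(kx,ky)):
        tiles.append(cv2.resize(im[y-25:y+25,x-33:x+33,::-1],None,fx=6,fy=6,interpolation=cv2.INTER_CUBIC))
cv2.imwrite("pics/c1.png",np.vstack([np.hstack(tiles[:2]),np.hstack(tiles[2:])]))
E
```

```text
top ((413.671630859375, 236.72100830078125), (19.719167709350586, 4.192779541015625), 31.607500076293945) 64.0
[[ 0.4954 -0.2932  0.089 ]
 [ 0.5054 -0.2996  0.089 ]
 [ 0.4763 -0.3474  0.089 ]
 [ 0.4662 -0.341   0.089 ]] [[ 0.48585873 -0.32026624  0.089     ]] [[ 0.48607651 -0.32645549  0.067     ]]
side ((366.8211364746094, 155.90367126464844), (12.16439437866211, 21.55109214782715), 73.3007583618164) 185.0
[[ 0.5107 -0.2832  0.089 ]
 [ 0.4711 -0.3444  0.089 ]
 [ 0.4412 -0.2969  0.089 ]
 [ 0.4801 -0.2387  0.089 ]] [[ 0.47571382 -0.29005432  0.089     ]] [[ 0.48422325 -0.3188122   0.067     ]]
```

View pics/c1.png

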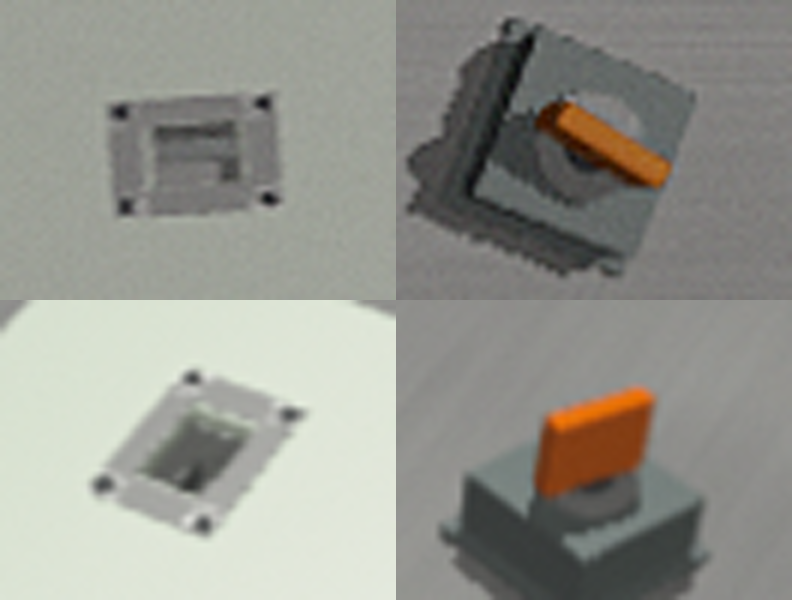

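The crop resolves the handle's top face, centred near (414.2,237.3) in the top view. It also shows four screws on the surround, which fix the slot's centre and direction.

```bash
python3 - <<'E'
from h import *
def P(l,ox,oy,dx=0,dy=0): return [((u-dx)/6+ox-.5+.083,(v-dy)/6+oy-.5+.083) for u,v in l]
t=P([(120,112),(263,103),(270,198),(126,207)],222,182)
s=P([(193,377),(291,413),(203,525),(103,485)],229,182,0,300)
for n,q in(("top",t),("side",s)):
    r=ray(n,q,.188);print(n,r.mean(0).round(4),r.round(4).tolist())
    for a,b in((0,1),(1,2),(2,3),(3,0)):
        d=r[b]-r[a];print(np.hypot(*d[:2]).round(4),np.degrees(np.arctan2(d[1],d[0])).round(1))
k=P([(568,103),(672,168),(660,188),(553,122)],378,213,396)
r=ray("top",k,.089);print("keytop",r.mean(0),r.round(4).tolist())
k=P([(545,418),(645,388),(655,395),(555,428)],334,133,396,300)
r=ray("side",k,.089);print("keyside",r.mean(0),r.round(4).tolist())
# plate and stand top depth checks
im=np.load("top0.npz");print(im['d'][200:204,225:229].mean(),im['d'][225,411])
# contrast stretch of slot
e=[]
for n,(x,y) in(("top",(254,207)),("side",(262,207))):
    c=np.load(n+"0.npz")['im'][y-12:y+13,x-16:x+17,::-1].astype(float);c=np.clip((c-40)*255/130,0,255).astype(np.uint8);e.append(cv2.resize(c,None,fx=12,fy=12,interpolation=cv2.INTER_CUBIC))
cv2.imwrite("pics/c2.png",np.hstack(e))
# verify stand via depth? handle angle from mask pixels
E
```

```text
top [0.5613 0.1224 0.188 ] [[0.58, 0.1548, 0.188], [0.5838, 0.0928, 0.188], [0.5427, 0.0898, 0.188], [0.5388, 0.152, 0.188]]
0.0621 -86.5
0.0413 -175.7
0.0624 93.5
0.0413 3.9
side [0.5594 0.1244 0.188 ] [[0.5818, 0.0941, 0.188], [0.541, 0.0913, 0.188], [0.537, 0.1548, 0.188], [0.5776, 0.1572, 0.188]]
0.0409 -176.1
0.0636 93.5
0.0407 3.3
0.0632 -86.3
keytop [ 0.48564491 -0.32065976  0.089     ] [[0.5055, -0.2993, 0.089], [0.4749, -0.3486, 0.089], [0.4656, -0.3427, 0.089], [0.4966, -0.292, 0.089]]
keyside [ 0.4839434  -0.31595948  0.089     ] [[0.5034, -0.2931, 0.089], [0.4713, -0.3426, 0.089], [0.4649, -0.3398, 0.089], [0.4961, -0.2883, 0.089]]
1.2199087 1.3551995
```

View pics/c2.png

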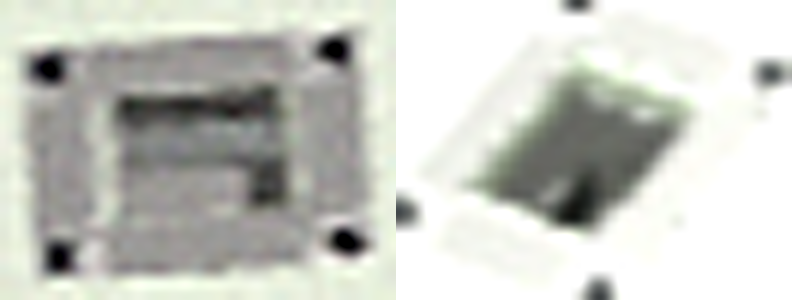

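The stretched crop shows shading inside the slot that I can't interpret. The depth readings there should be clearer.

```bash
python3 - <<'E'
from h import *
d=np.load("top0.npz")['d']
print("rows=+x down to -x; cols=+y to -y; z mm")
for v in range(200,216): print(v,[int(round((1.401-d[v,u])*1000)) if d[v,u]>0 else -1 for u in range(244,268)])
c=np.load("top0.npz")['im'].mean(2)
for v in range(200,216): print(v,c[v,244:268].astype(int).tolist())
E
```

```text
rows=+x down to -x; cols=+y to -y; z mm
200 [181, 182, 183, 185, 183, 185, 179, 180, 180, 180, 185, 182, 183, 183, 183, 188, 182, 184, 183, 185, 183, 183, 186, 184]
201 [186, 185, 182, 185, 184, 181, 182, 187, 187, 185, 181, 188, 181, 179, 187, 184, 181, 188, 183, 177, 187, 184, 186, 187]
202 [182, 182, 180, 183, 181, 185, 182, 183, 183, 185, 181, 183, 185, 183, 188, 183, 187, 180, 179, 188, 188, 184, 183, 186]
203 [182, 181, 179, 178, 181, 173, 162, 168, 162, 164, 164, 163, 162, 162, 161, 169, 161, 159, 181, 184, 188, 187, 182, 187]
204 [180, 185, 185, 183, 165, 163, 159, 162, 164, 167, 161, 163, 161, 167, 162, 166, 164, 161, 180, 181, 188, 186, 185, 184]
205 [186, 185, 181, 183, 165, 105, 99, 104, 97, 98, 98, 102, 99, 97, 95, 99, 97, 101, 181, 185, 188, 186, 184, 186]
206 [178, 187, 182, 183, 165, 102, 98, 98, 96, 97, 100, 98, 100, 98, 99, 102, 99, 102, 185, 186, 188, 184, 187, 185]
207 [186, 182, 182, 177, 163, 100, 97, 97, 100, 104, 99, 100, 102, 98, 99, 98, 104, 101, 180, 182, 186, 183, 183, 186]
208 [185, 184, 184, 184, 157, 102, 98, 104, 100, 93, 102, 99, 103, 99, 100, 102, 99
[... 2149 characters left out ...]
, 116, 118, 119, 117, 122, 121, 123, 106, 78, 78, 82, 126, 134, 117, 117, 116, 116]
211 [119, 119, 143, 141, 120, 118, 118, 120, 120, 114, 117, 117, 116, 119, 102, 66, 68, 82, 113, 121, 116, 124, 119, 117]
212 [115, 115, 142, 138, 111, 116, 116, 117, 116, 117, 117, 125, 132, 128, 109, 100, 107, 104, 118, 121, 112, 119, 116, 127]
213 [117, 134, 144, 127, 119, 128, 126, 122, 125, 120, 122, 119, 120, 117, 122, 121, 121, 119, 115, 117, 133, 148, 144, 135]
214 [122, 123, 123, 119, 116, 120, 116, 114, 118, 116, 116, 116, 118, 117, 119, 118, 119, 121, 126, 120, 124, 105, 43, 80]
215 [107, 144, 137, 113, 120, 118, 119, 115, 119, 119, 116, 118, 118, 116, 118, 120, 115, 119, 117, 129, 135, 95, 32, 41]
```

The depth readings resolve the post's slot. It lies at rows 205–208 at about z 0.10, inside the plate slot at rows 203–212. That puts it roughly 4 mm toward +x of the plate slot's centre. Now I'll approach the key.

```bash
cat >> h.py <<'E'
def to(x,y,z,yaz):
    s=telemetry.observe();R=np.array(s['tool_rot']);d=R.T@(np.array([x,y,z])-s['position'])*100
    a=np.degrees(np.arctan2(R[1,1],R[0,1]));t=(a-yaz+180)%360-180
    print("t",round(s['time_s'],2),"pos",np.round(s['position'],4),"yaz",round(a,2),"F",np.round(s['ft_force'],1),"M",np.round(s['wrist_torque'],2),"w",round(s['grip_width'],4),"SHIFT",d.round(2),"TURN",round(t,2),"tilt",R[:2,2].round(4))
E
python3 - <<'E'
from h import *
to(.4848,-.3183,.15,-32)
for u,v in((254.5,206.5),(254.5,207.65)): print(ray("top",[(u,v)],.168),ray("top",[(u,v)],.188))
E
```

```text
t 0.1 pos [ 0.1285 -0.5345  0.2195] yaz -76.49 F [-0.3 -0.5  0.1] M [-0.02  0.04  0.  ] w 0.0854 SHIFT [ 39.69 -12.69   6.98] TURN -44.49 tilt [-0.      0.0014]
[[0.56518655 0.1223315  0.168     ]] [[0.56368919 0.12113968 0.188     ]]
[[0.56214731 0.12232261 0.168     ]] [[0.56069924 0.12113094 0.188     ]]
```

Emit:
{"api": "apply_moves", "payload": {"motion": [{"tx": 39.7, "ty": -12.7, "tz": 6, "turn": -44.5, "jaw": 1}, {"tx": 39.7, "ty": -12.7, "tz": 6, "turn": -44.5, "jaw": 1}, {"tx": 39.7, "ty": -12.7, "tz": 6, "turn": -44.5, "jaw": 1}, {"tx": 39.7, "ty": -12.7, "tz": 6, "turn": -44.5, "jaw": 1}, {"tx": 39.7, "ty": -12.7, "tz": 6, "turn": -44.5, "jaw": 1}]}}

```text
time_s: 0.52
position: [0.306, -0.4263, 0.1899]
tool_rot: [[0.647, 0.762, -0.0], [0.762, -0.647, 0.002], [0.001, -0.001, -1.0]]
ft_force: [0.4, -0.1, -0.7]
grip_width: 0.0852
```

```bash
python3 -c "
from h import *
to(.4848,-.3183,.15,-32)"
```

```text
t 0.52 pos [ 0.306  -0.4263  0.1899] yaz -40.35 F [ 0.4 -0.1 -0.7] M [-0.01  0.03  0.02] w 0.0852 SHIFT [19.8   6.64  4.  ] TURN -8.35 tilt [-0.0001  0.0016]
```

Emit:
{"api": "apply_moves", "payload": {"motion": [{"tx": 19.8, "ty": 6.6, "tz": 4, "turn": -8.4, "jaw": 1}, {"tx": 19.8, "ty": 6.6, "tz": 4, "turn": -8.4, "jaw": 1}, {"tx": 19.8, "ty": 6.6, "tz": 4, "turn": -8.4, "jaw": 1}, {"tx": 19.8, "ty": 6.6, "tz": 4, "turn": -8.4, "jaw": 1}, {"tx": 19.8, "ty": 6.6, "tz": 4, "turn": -8.4, "jaw": 1}]}}

```text
time_s: 0.93
position: [0.4808, -0.3196, 0.1505]
tool_rot: [[0.529, 0.849, -0.001], [0.849, -0.529, 0.002], [0.001, -0.002, -1.0]]
ft_force: [0.7, -1.4, 0.1]
grip_width: 0.0852
```

Emit:
{"api": "apply_moves", "payload": {"motion": [{"tx": 0, "ty": 0, "tz": 0, "turn": 0, "jaw": 0.2}, {"tx": 0, "ty": 0, "tz": 0, "turn": 0, "jaw": 0.2}]}}

```text
time_s: 1.1
position: [0.4819, -0.3178, 0.1494]
tool_rot: [[0.526, 0.85, -0.002], [0.85, -0.526, 0.003], [0.002, -0.004, -1.0]]
ft_force: [-0.7, -0.1, 0.0]
grip_width: 0.0634
```

```bash
python3 -c "
from h import *
to(.4848,-.3183,.07,-32)"
```

```text
t 1.1 pos [ 0.4819 -0.3178  0.1494] yaz -31.74 F [-0.7 -0.1  0. ] M [-0.06  0.02  0.02] w 0.0634 SHIFT [0.1  0.3  7.94] TURN 0.26 tilt [-0.002   0.0034]
```

Emit:
{"api": "apply_moves", "payload": {"motion": [{"tx": 0.1, "ty": 0.3, "tz": 3, "turn": 0, "jaw": 0}, {"tx": 0.1, "ty": 0.3, "tz": 6, "turn": 0, "jaw": 0}, {"tx": 0.1, "ty": 0.3, "tz": 7.9, "turn": 0, "jaw": 0}, {"tx": 0.1, "ty": 0.3, "tz": 7.9, "turn": 0, "jaw": 0}, {"tx": 0.1, "ty": 0.3, "tz": 7.9, "turn": 0, "jaw": 0}]}}

```text
time_s: 1.52
position: [0.484, -0.3191, 0.0705]
tool_rot: [[0.527, 0.85, -0.003], [0.85, -0.527, 0.004], [0.002, -0.005, -1.0]]
ft_force: [0.3, -0.1, 0.9]
grip_width: 0.0424
```

```bash
python3 -c "
from h import *
to(.4848,-.3183,.07,-32)
im,d=get_image('side');cv2.imwrite('pics/s2.png',cv2.resize(im[110:210,310:430,::-1],None,fx=5,fy=5,interpolation=cv2.INTER_CUBIC))"
```

```text
t 1.52 pos [ 0.484  -0.3191  0.0705] yaz -31.82 F [ 0.3 -0.1  0.9] M [ 0.02 -0.03  0.03] w 0.0424 SHIFT [0.11 0.03 0.05] TURN 0.18 tilt [-0.003   0.0041]
```

View pics/s2.png

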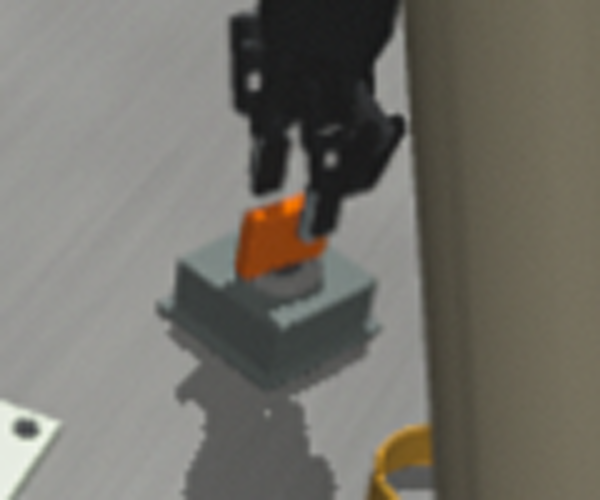

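The fingers straddle the orange bar in the crop, one on each side at about (270,170) and (320,210). I'll close and lift.

Emit:
{"api": "apply_moves", "payload": {"motion": [{"tx": 0.1, "ty": 0, "tz": 0, "turn": 0, "jaw": -1}, {"tx": 0.1, "ty": 0, "tz": 0, "turn": 0, "jaw": -1}, {"tx": 0.1, "ty": 0, "tz": 0, "turn": 0, "jaw": -1}, {"tx": 0.1, "ty": 0, "tz": 0, "turn": 0, "jaw": -1}, {"tx": 0.1, "ty": 0, "tz": 0, "turn": 0, "jaw": -1}], "squeeze": 70}}

```text
time_s: 1.98
position: [0.486, -0.3195, 0.0732]
tool_rot: [[0.527, 0.85, 0.002], [0.85, -0.527, -0.001], [0.0, 0.002, -1.0]]
ft_force: [1.8, -1.5, 6.2]
grip_width: 0.0111
```

Emit:
{"api": "apply_moves", "payload": {"motion": [{"tx": 0, "ty": 0, "tz": 0, "turn": 0, "jaw": -1}, {"tx": 0, "ty": 0, "tz": -2, "turn": 0, "jaw": -1}, {"tx": 0, "ty": 0, "tz": -5, "turn": 0, "jaw": -1}, {"tx": 0, "ty": 0, "tz": -9, "turn": 0, "jaw": -1}, {"tx": 0, "ty": 0, "tz": -13, "turn": 0, "jaw": -1}]}}

```text
time_s: 2.4
position: [0.4851, -0.3187, 0.2041]
tool_rot: [[0.527, 0.85, -0.0], [0.85, -0.527, 0.001], [0.001, -0.001, -1.0]]
ft_force: [0.4, -1.2, -1.3]
grip_width: 0.0111
```

```bash
python3 -c "
from h import *
to(.5647,.1237,.27,3.5)"
```

```text
t 2.4 pos [ 0.4851 -0.3187  0.2041] yaz -31.8 F [ 0.4 -1.2 -1.3] M [-0.03 -0.05 -0.03] w 0.0111 SHIFT [ 41.8  -16.55  -6.53] TURN -35.3 tilt [-0.0003  0.0013]
```

Emit:
{"api": "apply_moves", "payload": {"motion": [{"tx": 1, "ty": -0.4, "tz": -3.5, "turn": 0, "jaw": -1}, {"tx": 41.8, "ty": -16.5, "tz": -9, "turn": -35.3, "jaw": -1}, {"tx": 41.8, "ty": -16.5, "tz": -9, "turn": -35.3, "jaw": -1}, {"tx": 41.8, "ty": -16.5, "tz": -9, "turn": -35.3, "jaw": -1}, {"tx": 41.8, "ty": -16.5, "tz": -9, "turn": -35.3, "jaw": -1}]}}

```text
time_s: 2.82
position: [0.516, -0.1435, 0.2602]
tool_rot: [[0.049, 0.999, -0.001], [0.999, -0.049, 0.002], [0.002, -0.001, -1.0]]
ft_force: [1.1, 0.7, -2.2]
grip_width: 0.0111
```

```bash
python3 -c "
from h import *
to(.5647,.1237,.29,3.5)"
```

```text
t 2.82 pos [ 0.516  -0.1435  0.2602] yaz -2.83 F [ 1.1  0.7 -2.2] M [ 0.02 -0.02 -0.01] w 0.0111 SHIFT [26.94  3.54 -2.94] TURN -6.33 tilt [-0.001   0.0017]
```

Emit:
{"api": "apply_moves", "payload": {"motion": [{"tx": 26.9, "ty": 3.5, "tz": -3, "turn": -6.3, "jaw": -1}, {"tx": 26.9, "ty": 3.5, "tz": -3, "turn": -6.3, "jaw": -1}, {"tx": 26.9, "ty": 3.5, "tz": -3, "turn": -6.3, "jaw": -1}, {"tx": 26.9, "ty": 3.5, "tz": -3, "turn": -6.3, "jaw": -1}, {"tx": 26.9, "ty": 3.5, "tz": -3, "turn": -6.3, "jaw": -1}]}}

```text
time_s: 3.23
position: [0.5522, 0.0605, 0.2834]
tool_rot: [[-0.061, 0.998, -0.002], [0.998, 0.061, 0.002], [0.002, -0.002, -1.0]]
ft_force: [0.0, -0.6, -1.8]
grip_width: 0.0112
```

```bash
python3 -c "
from h import *
to(.5647,.1237,.29,3.5)"
```

```text
t 3.23 pos [0.5522 0.0605 0.2834] yaz 3.47 F [ 0.  -0.6 -1.8] M [-0.02 -0.08 -0.03] w 0.0112 SHIFT [ 6.23  1.63 -0.65] TURN -0.03 tilt [-0.0019  0.0018]
```

Emit:
{"api": "apply_moves", "payload": {"motion": [{"tx": 6.2, "ty": 1.6, "tz": 0, "turn": 0, "jaw": -1}, {"tx": 6.2, "ty": 1.6, "tz": 0, "turn": 0, "jaw": -1}, {"tx": 6.2, "ty": 1.6, "tz": 0.6, "turn": 0, "jaw": -1}, {"tx": 6.2, "ty": 1.6, "tz": 1, "turn": 0, "jaw": -1}, {"tx": 6.2, "ty": 1.6, "tz": 1, "turn": 0, "jaw": -1}]}}

```text
time_s: 3.65
position: [0.5638, 0.123, 0.2721]
tool_rot: [[-0.061, 0.998, -0.005], [0.998, 0.061, 0.001], [0.002, -0.005, -1.0]]
ft_force: [-0.0, -0.9, -1.8]
grip_width: 0.0109
```

```bash
python3 -c "
from h import *
to(.5647,.1237,.26,3.5)
im,d=get_image('side');np.savez('s3.npz',im=im,d=d);cv2.imwrite('pics/s3.png',cv2.resize(im[120:240,205:325,::-1],None,fx=5,fy=5,interpolation=cv2.INTER_CUBIC))"
```

```text
t 3.65 pos [0.5638 0.123  0.2721] yaz 3.47 F [-0.  -0.9 -1.8] M [ 0.   -0.02 -0.03] w 0.0109 SHIFT [0.06 0.1  1.21] TURN -0.03 tilt [-0.0049  0.0014]
```

View pics/s3.png

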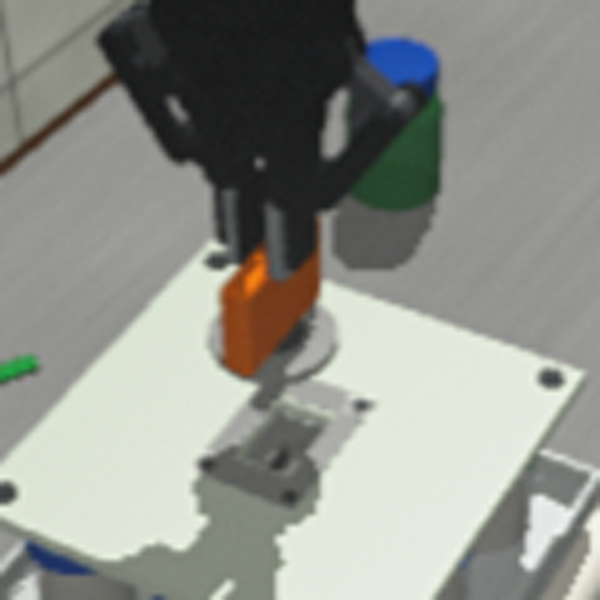

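The crop shows the key hanging upright over the slot. The bar's near end is at about (242,290–369) and the collar is centred around (273,342).

```bash
python3 - <<'E'
from h import *
f=lambda u,v:(u/5+205-.4,v/5+120-.4)
for dz in(.004,.006,.008):
    g=.2721-dz
    print(dz,"end bottom",ray("side",[f(242,369)],g-.022).round(4),"end top",ray("side",[f(240,296)],g+.022).round(4),"collar L/R/bot",ray("side",[f(208,342),f(338,342),f(273,384)],g-.025).round(4).tolist())
c=np.array([.5638,.123,.266])
a=np.radians(93.5)
p=camera_params("side");K=np.array([[p['fx'],0,p['cx']],[0,p['fy'],p['cy']],[0,0,1.]])
# expected near end mid-bottom if key centred on tool, and head
e=c+.03*np.array([np.cos(a),np.sin(a),0])
pts=np.array([e-[0,0,.022],e+[0,0,.022],c-[0,0,.054]])
q=cv2.projectPoints(pts,p['rvec'],p['tvec'],K,p['D'])[0].reshape(-1,2);print(((q-[205,120]+.4)*5).round(1))
E
```

```text
0.004 end bottom [[0.5601 0.1509 0.2461]] end top [[0.5552 0.1557 0.2901]] collar L/R/bot [[0.583, 0.1422, 0.2431], [0.538, 0.1143, 0.2431], [0.5465, 0.1491, 0.2431]]
0.006 end bottom [[0.5614 0.1492 0.2441]] end top [[0.5566 0.1538 0.2881]] collar L/R/bot [[0.5844, 0.1405, 0.2411], [0.5392, 0.1125, 0.2411], [0.5478, 0.1473, 0.2411]]
0.008 end bottom [[0.5627 0.1474 0.2421]] end top [[0.558  0.152  0.2861]] collar L/R/bot [[0.5858, 0.1387, 0.2391], [0.5404, 0.1106, 0.2391], [0.549, 0.1456, 0.2391]]
[[235.4 374.1]
 [229.8 290.1]
 [276.2 387.2]]
```

Emit:
{"api": "apply_moves", "payload": {"motion": [{"tx": 0.05, "ty": 0.07, "tz": 1, "turn": 0, "jaw": -1}, {"tx": 0.05, "ty": 0.07, "tz": 2, "turn": 0, "jaw": -1}, {"tx": 0.05, "ty": 0.07, "tz": 3, "turn": 0, "jaw": -1}, {"tx": 0.05, "ty": 0.07, "tz": 3.8, "turn": 0, "jaw": -1}, {"tx": 0.05, "ty": 0.07, "tz": 3.8, "turn": 0, "jaw": -1}]}}

```text
time_s: 4.12
position: [0.5639, 0.1223, 0.2328]
tool_rot: [[-0.058, 0.998, -0.007], [0.998, 0.058, 0.001], [0.002, -0.007, -1.0]]
ft_force: [0.2, -0.6, -1.3]
grip_width: 0.0106
```

```bash
python3 -c "
from h import *
to(.5645,.1235,.228,3.5)"
```

```text
t 4.12 pos [0.5639 0.1223 0.2328] yaz 3.34 F [ 0.2 -0.6 -1.3] M [ 0.   -0.    0.01] w 0.0106 SHIFT [0.11 0.07 0.48] TURN -0.16 tilt [-0.0073  0.0014]
```

Emit:
{"api": "apply_moves", "payload": {"motion": [{"tx": 0.1, "ty": 0.06, "tz": 0.2, "turn": 0, "jaw": -1}, {"tx": 0.1, "ty": 0.06, "tz": 0.4, "turn": 0, "jaw": -1}, {"tx": 0.1, "ty": 0.06, "tz": 0.6, "turn": 0, "jaw": -1}, {"tx": 0.1, "ty": 0.06, "tz": 0.6, "turn": 0, "jaw": -1}]}}

```text
time_s: 4.45
position: [0.5643, 0.1233, 0.2266]
tool_rot: [[-0.058, 0.998, -0.007], [0.998, 0.058, 0.001], [0.002, -0.007, -1.0]]
ft_force: [-0.2, -0.5, -2.3]
grip_width: 0.0112
```

```bash
python3 -c "
from h import *
to(.5645,.1235,.224,3.5)"
```

```text
t 4.45 pos [0.5643 0.1233 0.2266] yaz 3.34 F [-0.2 -0.5 -2.3] M [-0.02 -0.03 -0.  ] w 0.0112 SHIFT [0.02 0.02 0.26] TURN -0.16 tilt [-0.0074  0.0014]
```

Emit:
{"api": "apply_moves", "payload": {"motion": [{"tx": 0.0, "ty": 0.0, "tz": 0.15, "turn": 0, "jaw": -1}, {"tx": 0.0, "ty": 0.0, "tz": 0.3, "turn": 0, "jaw": -1}, {"tx": 0.0, "ty": 0.0, "tz": 0.3, "turn": 0, "jaw": -1}]}}

```text
time_s: 4.7
position: [0.5642, 0.1234, 0.2234]
tool_rot: [[-0.058, 0.998, -0.008], [0.998, 0.058, 0.001], [0.002, -0.008, -1.0]]
ft_force: [-0.1, 0.1, -2.1]
grip_width: 0.011
```

Emit:
{"api": "apply_moves", "payload": {"motion": [{"tx": 0.0, "ty": 0.0, "tz": 0.1, "turn": 0, "jaw": -1}, {"tx": 0.0, "ty": 0.0, "tz": 0.2, "turn": 0, "jaw": -1}, {"tx": 0.0, "ty": 0.0, "tz": 0.2, "turn": 0, "jaw": -1}]}}

```text
time_s: 4.95
position: [0.5642, 0.1234, 0.2212]
tool_rot: [[-0.058, 0.998, -0.008], [0.998, 0.058, 0.001], [0.002, -0.008, -1.0]]
ft_force: [-0.4, 0.3, -1.2]
grip_width: 0.0111
```

```bash
python3 -c "
from h import *
to(.5645,.1235,.220,3.5)"
```

```text
t 4.95 pos [0.5642 0.1234 0.2212] yaz 3.35 F [-0.4  0.3 -1.2] M [-0.04  0.04  0.02] w 0.0111 SHIFT [0.01 0.03 0.12] TURN -0.15 tilt [-0.0078  0.0014]
```

Emit:
{"api": "apply_moves", "payload": {"motion": [{"tx": 0.0, "ty": 0.0, "tz": 0.1, "turn": 0, "jaw": -1}, {"tx": 0.0, "ty": 0.0, "tz": 0.2, "turn": 0, "jaw": -1}, {"tx": 0.0, "ty": 0.0, "tz": 0.2, "turn": 0, "jaw": -1}]}}

```text
time_s: 5.2
position: [0.5644, 0.1234, 0.2195]
tool_rot: [[-0.058, 0.998, -0.007], [0.998, 0.058, 0.002], [0.002, -0.007, -1.0]]
ft_force: [0.8, 0.7, 1.0]
grip_width: 0.0114
```

Emit:
{"api": "apply_moves", "payload": {"motion": [{"tx": 0.0, "ty": 0.0, "tz": 0.1, "turn": 0, "jaw": -1}, {"tx": 0.0, "ty": 0.0, "tz": 0.2, "turn": 0, "jaw": -1}, {"tx": 0.0, "ty": 0.0, "tz": 0.2, "turn": 0, "jaw": -1}]}}

```text
time_s: 5.45
position: [0.5646, 0.1235, 0.2179]
tool_rot: [[-0.058, 0.998, -0.006], [0.998, 0.058, 0.002], [0.002, -0.006, -1.0]]
ft_force: [-0.1, 0.9, 4.8]
grip_width: 0.0112
```

```bash
python3 -c "
from h import *
to(.5645,.1235,.220,3.5)"
```

```text
t 5.45 pos [0.5646 0.1235 0.2179] yaz 3.35 F [-0.1  0.9  4.8] M [0.07 0.03 0.02] w 0.0112 SHIFT [ 0.01 -0.01 -0.21] TURN -0.15 tilt [-0.0058  0.0016]
```

The force rises at about 2.4 N/mm from TCP z ≈ 0.2205. That matches the sprung plate under the collar, so the head is probably in the post. I'll keep pressing.

Emit:
{"api": "apply_moves", "payload": {"motion": [{"tx": 0.0, "ty": 0.0, "tz": 0.1, "turn": 0, "jaw": -1}, {"tx": 0.0, "ty": 0.0, "tz": 0.2, "turn": 0, "jaw": -1}, {"tx": 0.0, "ty": 0.0, "tz": 0.3, "turn": 0, "jaw": -1}, {"tx": 0.0, "ty": 0.0, "tz": 0.3, "turn": 0, "jaw": -1}]}}

```text
time_s: 5.78
position: [0.5646, 0.1235, 0.2157]
tool_rot: [[-0.058, 0.998, -0.005], [0.998, 0.058, 0.002], [0.002, -0.005, -1.0]]
ft_force: [-2.3, -0.5, 8.7]
grip_width: 0.011
```

Emit:
{"api": "apply_moves", "payload": {"motion": [{"tx": 0.0, "ty": 0.0, "tz": 0.1, "turn": 0, "jaw": -1}, {"tx": 0.0, "ty": 0.0, "tz": 0.2, "turn": 0, "jaw": -1}, {"tx": 0.0, "ty": 0.0, "tz": 0.3, "turn": 0, "jaw": -1}, {"tx": 0.0, "ty": 0.0, "tz": 0.3, "turn": 0, "jaw": -1}]}}

```text
time_s: 6.12
position: [0.5647, 0.1235, 0.2141]
tool_rot: [[-0.058, 0.998, -0.003], [0.998, 0.059, 0.001], [0.002, -0.003, -1.0]]
ft_force: [-3.2, -0.5, 11.9]
grip_width: 0.011
```

```bash
python3 -c "
from h import *
to(.5645,.1235,.2115,3.5)
im,d=get_image('side');np.savez('s4.npz',im=im,d=d);cv2.imwrite('pics/s4.png',cv2.resize(im[140:260,190:330,::-1],None,fx=5,fy=5,interpolation=cv2.INTER_CUBIC))"
```

```text
t 6.12 pos [0.5647 0.1235 0.2141] yaz 3.35 F [-3.2 -0.5 11.9] M [0.   0.64 0.06] w 0.011 SHIFT [ 0.01 -0.02  0.26] TURN -0.15 tilt [-0.0029  0.0014]
```

View pics/s4.png

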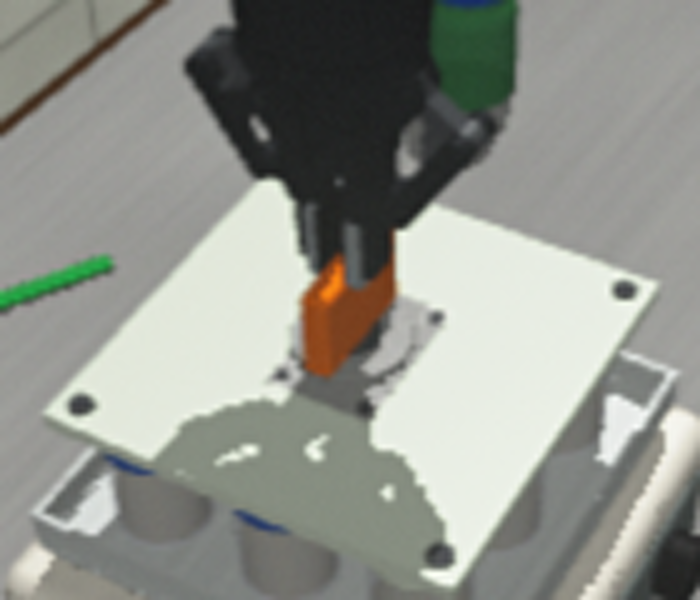

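The crop shows the collar seated on the slot surround under the handle at about (370,345). The force also matches plate springs alone: 12 N at 6.4 mm. Fx is −3 N, so I'll ease the tool slightly toward −x and press on.

Emit:
{"api": "apply_moves", "payload": {"motion": [{"tx": 0.0, "ty": -0.05, "tz": 0.1, "turn": 0, "jaw": -1}, {"tx": 0.0, "ty": -0.05, "tz": 0.25, "turn": 0, "jaw": -1}, {"tx": 0.0, "ty": -0.05, "tz": 0.35, "turn": 0, "jaw": -1}, {"tx": 0.0, "ty": -0.05, "tz": 0.35, "turn": 0, "jaw": -1}, {"tx": 0.0, "ty": -0.05, "tz": 0.35, "turn": 0, "jaw": -1}]}}

```text
time_s: 6.58
position: [0.5647, 0.1235, 0.2128]
tool_rot: [[-0.059, 0.998, 0.001], [0.998, 0.059, 0.001], [0.001, 0.001, -1.0]]
ft_force: [-2.3, 0.2, 14.2]
grip_width: 0.0107
```

```bash
python3 -c "
from h import *
to(.5645,.1235,.2115,3.5)"
```

```text
t 6.58 pos [0.5647 0.1235 0.2128] yaz 3.36 F [-2.3  0.2 14.2] M [-0.02  0.58 -0.01] w 0.0107 SHIFT [ 0.01 -0.02  0.13] TURN -0.14 tilt [0.0009 0.0014]
```

Emit:
{"api": "apply_moves", "payload": {"motion": [{"tx": 0.0, "ty": 0, "tz": 0.4, "turn": 0, "jaw": -1}, {"tx": 0.0, "ty": 0, "tz": 0.4, "turn": 0, "jaw": -1}, {"tx": 0.0, "ty": 0, "tz": 0.4, "turn": 0, "jaw": -1}, {"tx": 0.0, "ty": 0, "tz": 0.4, "turn": 5, "jaw": -1}, {"tx": 0.0, "ty": 0, "tz": 0.4, "turn": 10, "jaw": -1}], "squeeze": 100}}

```text
time_s: 7.0
position: [0.5657, 0.1236, 0.2116]
tool_rot: [[0.119, 0.993, 0.007], [0.993, -0.119, 0.001], [0.002, 0.006, -1.0]]
ft_force: [-1.2, 0.6, 18.1]
grip_width: 0.0099
```

```bash
python3 -c "
from h import *
to(.5645,.1235,.2115,-86.5)"
```

```text
t 7.0 pos [0.5657 0.1236 0.2116] yaz -6.84 F [-1.2  0.6 18.1] M [0.07 0.18 0.18] w 0.0099 SHIFT [-0.02 -0.12  0.01] TURN 79.66 tilt [0.0066 0.0014]
```

Emit:
{"api": "apply_moves", "payload": {"motion": [{"tx": 0.0, "ty": -0.1, "tz": 0.27, "turn": 6, "jaw": -1}, {"tx": 0.0, "ty": -0.1, "tz": 0.27, "turn": 12, "jaw": -1}, {"tx": 0.0, "ty": -0.1, "tz": 0.27, "turn": 18, "jaw": -1}, {"tx": 0.0, "ty": -0.1, "tz": 0.27, "turn": 24, "jaw": -1}]}}

```text
time_s: 7.33
position: [0.5662, 0.1236, 0.2117]
tool_rot: [[0.517, 0.856, 0.013], [0.856, -0.517, 0.001], [0.008, 0.011, -1.0]]
ft_force: [0.8, -0.4, 17.1]
grip_width: 0.0097
```

```bash
python3 -c "
from h import *
to(.5645,.1235,.2115,-86.5)"
```

```text
t 7.33 pos [0.5662 0.1236 0.2117] yaz -31.11 F [ 0.8 -0.4 17.1] M [0.01 0.08 0.22] w 0.0097 SHIFT [-0.1  -0.14  0.02] TURN 55.39 tilt [0.0132 0.0013]
```

Emit:
{"api": "apply_moves", "payload": {"motion": [{"tx": 0.0, "ty": 0, "tz": 0.27, "turn": 7, "jaw": -1}, {"tx": 0, "ty": 0, "tz": 0.27, "turn": 14, "jaw": -1}, {"tx": 0, "ty": 0, "tz": 0.27, "turn": 21, "jaw": -1}, {"tx": -0.1, "ty": -0.1, "tz": 0.27, "turn": 28, "jaw": -1}, {"tx": -0.1, "ty": -0.1, "tz": 0.27, "turn": 35, "jaw": -1}]}}

```text
time_s: 7.75
position: [0.5663, 0.1231, 0.2119]
tool_rot: [[0.916, 0.4, 0.02], [0.4, -0.917, 0.001], [0.019, 0.007, -1.0]]
ft_force: [0.1, -0.7, 16.2]
grip_width: 0.0097
```

```bash
python3 -c "
from h import *
to(.5645,.1235,.2115,-86.5)"
```

```text
t 7.75 pos [0.5663 0.1231 0.2119] yaz -66.45 F [ 0.1 -0.7 16.2] M [-0.05  0.05  0.23] w 0.0097 SHIFT [-0.15 -0.1   0.04] TURN 20.05 tilt [0.0202 0.0011]
```

Emit:
{"api": "apply_moves", "payload": {"motion": [{"tx": -0.05, "ty": 0, "tz": 0.3, "turn": 7, "jaw": -1}, {"tx": -0.1, "ty": 0, "tz": 0.3, "turn": 14, "jaw": -1}, {"tx": -0.1, "ty": 0, "tz": 0.3, "turn": 20, "jaw": -1}, {"tx": -0.1, "ty": 0, "tz": 0.3, "turn": 20.5, "jaw": -1}]}}

```text
time_s: 8.08
position: [0.5667, 0.1227, 0.2117]
tool_rot: [[0.998, 0.048, 0.027], [0.048, -0.999, 0.001], [0.027, 0.0, -1.0]]
ft_force: [0.1, -1.1, 17.2]
grip_width: 0.0096
```

```bash
python3 -c "
from h import *
to(.5645,.1235,.2155,-86.5)"
```

```text
t 8.08 pos [0.5667 0.1227 0.2117] yaz -87.26 F [ 0.1 -1.1 17.2] M [0.04 0.12 0.11] w 0.0096 SHIFT [-0.21 -0.09 -0.38] TURN -0.76 tilt [0.0267 0.0011]
```

Emit:
{"api": "apply_moves", "payload": {"motion": [{"tx": 0, "ty": 0, "tz": 0.1, "turn": 0, "jaw": -1}, {"tx": 0, "ty": 0, "tz": 0, "turn": 0, "jaw": -1}, {"tx": 0, "ty": 0, "tz": -0.1, "turn": 0, "jaw": -1}, {"tx": 0, "ty": 0, "tz": -0.2, "turn": 0, "jaw": -1}, {"tx": 0, "ty": 0, "tz": -0.25, "turn": 0, "jaw": -1}]}}

```text
time_s: 8.5
position: [0.5668, 0.1227, 0.2157]
tool_rot: [[0.998, 0.048, 0.029], [0.048, -0.999, 0.001], [0.029, 0.0, -1.0]]
ft_force: [-1.5, 0.6, 8.2]
grip_width: 0.0091
```

```bash
python3 -c "
from h import *
to(.5645,.1235,.2165,-86.5)"
```

```text
t 8.5 pos [0.5668 0.1227 0.2157] yaz -87.24 F [-1.5  0.6  8.2] M [0.1  0.49 0.1 ] w 0.0091 SHIFT [-0.22 -0.09 -0.09] TURN -0.74 tilt [0.0286 0.001 ]
```

The force is still following the springs at about 4.8 mm, above the 7 mm rib level, so the head is entering the groove. I'll ease further.

Emit:
{"api": "apply_moves", "payload": {"motion": [{"tx": 0, "ty": 0, "tz": -0.1, "turn": 0, "jaw": -1}, {"tx": 0, "ty": 0, "tz": -0.17, "turn": 0, "jaw": -1}, {"tx": 0, "ty": 0, "tz": -0.17, "turn": 0, "jaw": -1}]}}

```text
time_s: 8.75
position: [0.5667, 0.1227, 0.2173]
tool_rot: [[0.998, 0.048, 0.028], [0.048, -0.999, 0.001], [0.029, 0.0, -1.0]]
ft_force: [-0.5, 0.8, 4.7]
grip_width: 0.0092
```

```bash
python3 -c "
from h import *
to(.5645,.1235,.2165,-86.5)"
```

```text
t 8.75 pos [0.5667 0.1227 0.2173] yaz -87.24 F [-0.5  0.8  4.7] M [0.12 0.23 0.1 ] w 0.0092 SHIFT [-0.22 -0.09  0.08] TURN -0.74 tilt [0.0285 0.001 ]
```

Emit:
{"api": "apply_moves", "payload": {"motion": [{"tx": 0, "ty": 0, "tz": -0.1, "turn": 0, "jaw": -1}, {"tx": 0, "ty": 0, "tz": -0.13, "turn": 0, "jaw": -1}, {"tx": 0, "ty": 0, "tz": -0.13, "turn": 0, "jaw": -1}]}}

```text
time_s: 9.0
position: [0.5664, 0.1227, 0.2175]
tool_rot: [[0.998, 0.048, 0.027], [0.048, -0.999, 0.001], [0.027, 0.0, -1.0]]
ft_force: [2.0, 0.4, -7.9]
grip_width: 0.0097
```

```bash
python3 -c "
from h import *
to(.5645,.1235,.2165,-86.5)
for n in('side','top'):
    im,d=get_image(n);np.savez(n+'5.npz',im=im,d=d)
im=np.load('side5.npz')['im'];cv2.imwrite('pics/s5.png',cv2.resize(im[140:260,190:330,::-1],None,fx=5,fy=5,interpolation=cv2.INTER_CUBIC))
d=np.load('top5.npz')['d'];d0=np.load('top0.npz')['d']
for r in((185,195,225,240),(185,195,270,285),(225,240,230,240),(225,235,275,285)): print(np.median(d[r[0]:r[1],r[2]:r[3]])-np.median(d0[r[0]:r[1],r[2]:r[3]]),(d[r[0]:r[1],r[2]:r[3]]).mean()-(d0[r[0]:r[1],r[2]:r[3]]).mean())
"
```

```text
t 9.0 pos [0.5664 0.1227 0.2175] yaz -87.24 F [ 2.   0.4 -7.9] M [ 0.15 -0.19  0.07] w 0.0097 SHIFT [-0.19 -0.09  0.1 ] TURN -0.74 tilt [0.0265 0.0012]
-0.3411299 -0.34679663
-0.32682782 -0.22226387
0.0041708946 -0.003893733
0.0035973787 -0.024867773
```

View pics/s5.png

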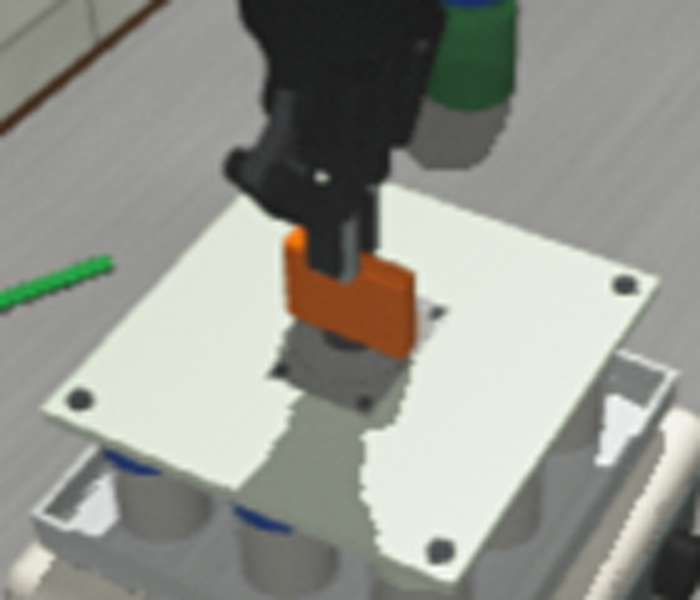

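The crop shows the handle turned square, with the collar on the surround at about (345,365). The wrist now pulls against a hard stop (−7.9 N with no travel), and the top depth shows the plate about 4 mm down, so it is caught. I'll release it.

Emit:
{"api": "apply_moves", "payload": {"motion": [{"tx": 0, "ty": 0, "tz": 0, "turn": 0, "jaw": -1}, {"tx": 0, "ty": 0, "tz": 0, "turn": 0, "jaw": -1}], "squeeze": 20}}

```text
time_s: 9.27
position: [0.5665, 0.1227, 0.2175]
tool_rot: [[0.998, 0.048, 0.026], [0.048, -0.999, 0.001], [0.027, 0.0, -1.0]]
ft_force: [1.7, 0.1, -5.4]
grip_width: 0.0099
```

```bash
python3 -c "
from h import *
to(.5664,.1227,.2175,-87.2)"
```

```text
t 9.27 pos [0.5665 0.1227 0.2175] yaz -87.24 F [ 1.7  0.1 -5.4] M [ 0.18 -0.16  0.09] w 0.0099 SHIFT [-0.01  0.    0.  ] TURN -0.04 tilt [0.0265 0.0011]
```

Emit:
{"api": "apply_moves", "payload": {"motion": [{"tx": 0, "ty": 0, "tz": 0, "turn": 0, "jaw": -0.4}, {"tx": 0, "ty": 0, "tz": 0, "turn": 0, "jaw": -0.2}, {"tx": 0, "ty": 0, "tz": 0, "turn": 0, "jaw": 0}, {"tx": 0, "ty": 0, "tz": 0, "turn": 0, "jaw": 0}, {"tx": 0, "ty": 0, "tz": 0, "turn": 0, "jaw": 0}]}}

```text
time_s: 9.68
position: [0.5665, 0.1227, 0.2179]
tool_rot: [[0.998, 0.048, 0.027], [0.048, -0.999, 0.001], [0.027, 0.0, -1.0]]
ft_force: [0.4, 0.7, 0.8]
grip_width: 0.0428
```

```bash
python3 -c "
from h import *
to(.5664,.1227,.2175,-87.2)"
```

```text
t 9.68 pos [0.5665 0.1227 0.2179] yaz -87.24 F [0.4 0.7 0.8] M [-0.03  0.    0.  ] w 0.0428 SHIFT [-0.01  0.    0.04] TURN -0.04 tilt [0.0272 0.0011]
```

Released. Next I'll retreat up and back toward the robot so both cameras see the plate.

Emit:
{"api": "apply_moves", "payload": {"motion": [{"tx": 0, "ty": 0, "tz": -2, "turn": 0, "jaw": 0}, {"tx": 0, "ty": 0, "tz": -5, "turn": 0, "jaw": 0}, {"tx": 0, "ty": 0, "tz": -8, "turn": 0, "jaw": 0}, {"tx": 0, "ty": 0, "tz": -11, "turn": 0, "jaw": 0}, {"tx": -4, "ty": 2, "tz": -11, "turn": 0, "jaw": 0}]}}

```text
time_s: 10.1
position: [0.5336, 0.1031, 0.3338]
tool_rot: [[0.998, 0.05, 0.044], [0.05, -0.999, 0.001], [0.044, 0.001, -0.999]]
ft_force: [1.2, -0.2, 1.8]
grip_width: 0.0427
```

Emit:
{"api": "apply_moves", "payload": {"motion": [{"tx": -10, "ty": 22, "tz": 0, "turn": 0, "jaw": 0}, {"tx": -10, "ty": 22, "tz": 0, "turn": 0, "jaw": 0}, {"tx": -10, "ty": 22, "tz": 0, "turn": 0, "jaw": 0}, {"tx": -10, "ty": 22, "tz": 0, "turn": 0, "jaw": 0}, {"tx": -10, "ty": 22, "tz": 0, "turn": 0, "jaw": 0}]}}

```text
time_s: 10.52
position: [0.4541, -0.0947, 0.3297]
tool_rot: [[0.998, 0.05, 0.045], [0.05, -0.999, 0.001], [0.045, 0.001, -0.999]]
ft_force: [1.2, 0.1, 0.5]
grip_width: 0.0423
```

Emit:
{"api": "apply_moves", "payload": {"motion": [{"tx": -2, "ty": 10, "tz": 0, "turn": 0, "jaw": 0}, {"tx": -2, "ty": 10, "tz": 0, "turn": 0, "jaw": 0}, {"tx": -2, "ty": 10, "tz": 0, "turn": 0, "jaw": 0}, {"tx": -2, "ty": 10, "tz": 0, "turn": 0, "jaw": 0}]}}

```text
time_s: 10.85
position: [0.4383, -0.1993, 0.3286]
tool_rot: [[0.998, 0.045, 0.044], [0.045, -0.999, 0.0], [0.044, 0.002, -0.999]]
ft_force: [-0.2, 1.0, 0.8]
grip_width: 0.0425
```

```bash
python3 - <<'E'
from h import *
to(.5,-.1,.33,-87)
for n in('side','top'):
    im,d=get_image(n);np.savez(n+'6.npz',im=im,d=d)
S=np.load('side6.npz')['im'];T=np.load('top6.npz')['im']
cv2.imwrite('pics/f6.png',np.hstack([cv2.resize(S[140:260,190:320,::-1],None,fx=3,fy=3),cv2.resize(T[145:265,190:320,::-1],None,fx=3,fy=3)]))
cv2.imwrite('pics/full.png',S[:,:,::-1])
d=np.load('top6.npz')['d'];d0=np.load('top0.npz')['d']
for r in((180,195,222,240),(180,195,270,285),(225,240,225,240),(225,235,270,285),(185,235,222,235)): print(np.round(1e3*(d[r[0]:r[1],r[2]:r[3]].mean()-d0[r[0]:r[1],r[2]:r[3]].mean()),2))
m=orange(T)[145:265,190:320]
for c in cv2.findContours(m,0,2)[0]:
    if cv2.contourArea(c)>15:
        r=cv2.minAreaRect(c);b=ray("top",cv2.boxPoints(r)+[190,145],.184+.049);print(r,b.mean(0),b.round(4).tolist())
E
```

```text
t 10.85 pos [ 0.4383 -0.1993  0.3286] yaz -87.4 F [-0.2  1.   0.8] M [ 0.03  0.05 -0.04] w 0.0425 SHIFT [ 6.61 -9.64  0.13] TURN -0.4 tilt [0.0444 0.    ]
-5.18
-1.5
3.98
-4.08
-9.28
((63.18507766723633, 59.51657485961914), (23.125886917114258, 5.466118335723877), 86.98721313476562) [0.56534033 0.12177025 0.233     ] [[0.5939, 0.1302, 0.233], [0.5946, 0.1165, 0.233], [0.5368, 0.1133, 0.233], [0.536, 0.127, 0.233]]
```

View pics/f6.png

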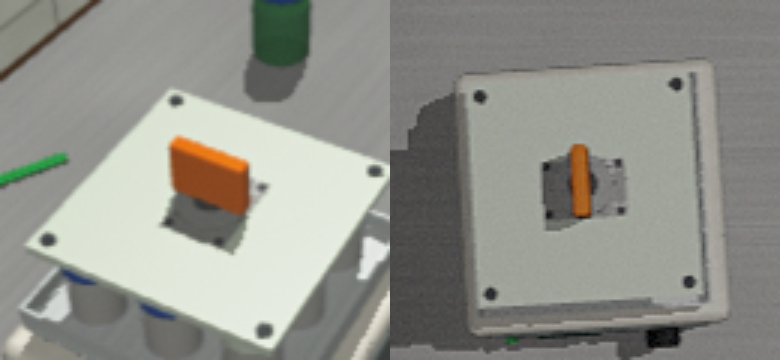

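The key stands upright on its own with the handle square to the slot, at crop (210,175) in the side view and (580,180) in the top view. The depth means looked spoiled by missing readings, so I'll redo them on valid pixels and hand in if they agree.

```bash
python3 - <<'E'
from h import *
d=np.load('top6.npz')['d'];d0=np.load('top0.npz')['d']
s=np.s_[178:242,222:288];ok=(d[s]>0)&(d0[s]>0)&(abs(d0[s]-1.218)<.012)&(abs(d[s]-1.221)<.014)
print("plate down mm",1e3*np.median((d[s]-d0[s])[ok]),1e3*(d[s]-d0[s])[ok].mean(),ok.sum())
if 3<1e3*(d[s]-d0[s])[ok].mean()<5.3: print(close_job())
E
```

```text
plate down mm 3.7510395 3.7686532 3958
the job is handed in; nothing more can be done
None
```

The hold-down plate is locked and the T-key alone holds it down. The job was handed in at about 11 s of the 67 s allowed.

**What I did:** I gripped the key across its bar and lifted it from the stand. The depth image placed the post's slot about 4 mm off toward +x, so I aimed there. The head went in on the first try with no hard contact. I pressed the plate down 8 to 9 mm, with at most about 18 N at the wrist after each move. I then turned the key 90° clockwise, eased it up into the catch, let go and backed away.

**Last checks:**
- **Catch:** on easing up, the wrist force jumped to −7.9 N with almost no travel, so the head was held hard.
- **Plate height:** after release, the top camera's depth shows the plate 3.8 mm down. About 4 mm means locked; 7 mm would mean resting on the ribs.
- **Key:** it stands upright on its own, with the handle square to the slot to within about 1°.
- **Robot:** the gripper is open and touching nothing. I moved none of the bowl, jar, sieve or tray.

**Disagreements:**
- The grip opening read 10 to 11 mm on the 14 mm bar.
- The tool leaned about 1.5° while pressing. The key did not follow it.
- The two cameras differed by 2 mm or more on position.
- My first depth averages after release were inconsistent, apparently because of missing readings. I redid them on valid pixels only, which gave the 3.8 mm.

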